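# Scan plate from the bench shelf to the turntable

## Task

In the dental lab, put the thin oblong steel plate from the raised bench shelf on the scanner's small round turntable. It is too thin to pick up where it lies, so slide it along the shelf until its near end sticks out about 40 mm over the shelf's front edge (the edge towards the robot), still lying flat, then pinch that end by its two long sides, lift it and lay it level on the turntable, its middle over the middle of the round top. Leave the round plate where it lies.

Things in the scene. Friction and masses are not known exactly. Their poses are not given: they have to be found in the camera images.
- plate_center (a point): The oblong plate to move: dark steel, 110 mm long (its x axis), 46 mm wide (its y axis), 3 mm thick, about 110 g, loose. This point is its very centre, half-way up its thickness (1.5 mm above the shelf top). It lies flat on the shelf, its length roughly square to the shelf's front edge (within about 12 degrees). It slides when a closed gripper presses lightly on it (about 5 N) and moves along: steel on shelf is slippery (friction about 0.2), the fingertips grip better.
- shelf_edge (a point): Middle of the upper front edge of the raised bench shelf, a fixed white board on low white panels on the grey bench, 420 mm long (y axis, along the edge), 210 mm deep (x axis, from this edge away from the robot), 16 mm thick, its flat top 80 mm above the bench at the height of this point. In front of the edge and below it the space is free. Two thin plates and a white plaster tooth model (66 x 56 mm, 27 mm high) lie side by side on it, in any order, about 120 mm apart.
- platform_top (a point): Centre of the flat upper face of the scanner turntable, fixed: a black round top of 50 mm diameter and 10 mm thickness, 66 mm above the bench, on a thin post (22 mm diameter) over a grey round foot (100 mm diameter, 22 mm high). It stands beyond the left or right end of the shelf; a mug 95 mm high stands beyond the other end.
- disc_center (a point): Centre, half-way up, of the round plate to be left alone: dark steel disc, 68 mm diameter, 3 mm thick, loose, flat on the same shelf.
Mind the look-alikes: they are no part of the job. Leave any turquoise look-alike of the part that bears platform_top alone. What is shaped like the part that bears plate_center but green is not meant.

How it is judged:
On the way, in this order (a step that is already met when the one before it is completed fails the run):
1. the oblong plate lies flat on the shelf with its near end 25 mm or more over the front edge (x of plate_center in the frame of shelf_edge between -0.005 and 0.03 m and z of plate_center in the frame of shelf_edge below 0.006 m and angle between plate_center's own z axis and vertical below 0.1 rad), for 0.2 s.
2. the oblong plate is lifted 15 mm or more above the shelf top (z of plate_center in the frame of shelf_edge above 0.015 m), for 0.1 s.
At the end, for the whole second after the job is handed in: The oblong plate rests level (within 0.1 rad) on the turntable's round top, its centre within 15 mm of the top's centre, any way round; the round plate is within 20 mm of where it lay (horizontal distance between plate_center and platform_top below 0.015 m and z of plate_center in the frame of platform_top between -0.002 and 0.006 m and angle between plate_center's own z axis and vertical below 0.1 rad and distance of disc_center from where it was at the start of the episode below 0.02 m); the robot touches nothing.
It fails at once if the round plate is moved by more than 20 mm (distance of disc_center from where it was at the start of the episode above 0.02 m).
It also fails if it takes over 48 s, if anything falls off the work surface, if the arm or the gripper's body presses on something with over 40 N, if the wrist force passes 120 N, or if a joint passes its speed limit or range.

## Robot

A 6-joint arm with a two-finger parallel gripper is mounted at the origin on the work surface. World frame = base frame: x ahead of the robot, y to its left, z up, the work surface at z = 0. Lengths are in m, angles in rad, forces in N, time in s.
With the tool pointing down it reaches from about 0.35 to 0.875 m from the base axis. Payload 4.2 kg.
Tool frame: the origin (TCP) lies on the centre line of the jaws, within the pads' length; the fingertips stand 22 mm ahead of it and the grasp point (between the pads) lies 3 mm ahead of it; z points along the fingers, y is the line along which they close (so a half turn about z gives the same grasp; the last joint's range is limited). The gripper opens to 85 mm and grips with 20 to 120 N. Pads are 22 mm wide; open, the fingers measure 114 mm over their backs; the gripper's body (76 mm by 85 mm) begins 54 mm behind the grasp point. The pads swing forward as they close: fully open they stand 13 mm farther back than shut.
Start: joints at [-0.855, 0.385, 0.008, 0, -1.194, -0.259], TCP at [0.276, -0.561, 0.225] pointing down, gripper open.
Joint ranges: [-3.14, 3.14], [-1.21, 2.06], [-1.07, 1.41], [-3.16, 2.05], [-2.99, -0.16], [-3.1, 3.1]. Speed limits (rad/s): [2.79, 2.79, 3.14, 3.14, 3.14, 3.14].

## Interface

Orientations are given as a rotation vector (axis times angle).
In Python, from plant import r gives the robot as it stands.
- The arm moves only by the tool move_arm, never from a script. Its argument "rows" is a list of rows, each a list of 6 numbers: the shift along the tool's x, y, z in m, then the turn, a rotation vector about the tool's x, y, z in rad. In form: [[x, y, z, ax, ay, az], ...]. A call has 1 to 10 rows; each row shifts and turns the commanded pose from where the row before left it, along the tool's axes as they then stand; what a row does not reach is not made up. A row lasts 1/12 s, in which the tool goes at most 41.7 mm and 7.16 degrees, less where a joint would pass 70% of its speed; a pose out of reach is approached as far as the arm can. A call is refused whole if a number of a shift passes 0.0417 or a number of a turn 0.125, either way. A call with a gripper value outside its range is refused whole. "claw" is the opening, from 0 (shut) to 1 (fully open), set as the call begins (left out, the last holds). The fingers move at their own pace and stop on an object; "grip_force" is the grip in N (left out, the last holds). Time passes only in rows, so rows that do not move let the fingers close. It gives the time, the measured TCP pose, the force, the opening and the grip force at its end, in the units of the state.
- r.sense(): the state, without advancing time (a new reading comes with each control period).
- r.get_image(name): name is "side" or "top"; returns a dict with "image" (384x512x3 uint8, blue, green, red), "fovy" (degrees; the focal length in pixels is half the picture's height over the tangent of half this angle, whatever the lens; pixels are square), "cx", "cy" (the principal point, pixels), "R" (3x3) and "t" (3): a world point X has camera coordinates R X + t. Camera axes: x right, y down, z forward; pixel columns grow to the right and rows downward; lengths in m; the calibration is good to about 2 mm. A picture is of the moment at which its call begins. There is no depth.
- r.hand_in(): hands the job in; it is judged then, once.
The state is a dict: "time_s": time; "joint_positions": joint angles; "dq": joint speeds; "tau": joint torques, N m; "tool_pos": TCP position; "tcp_rot": TCP orientation; "wrist_force": force on the tool from outside, world axes, zero at the start; "wrist_torque": the same for the moment, N m; "gripper_width": finger opening in m; "finger_force": force on a finger pad.
Only numpy, scipy, OpenCV 4.12 (cv2) and the standard library are available. Lean on these libraries where they do the work, as an engineer would, in place of code of your own. Each camera call takes 0.05 s, during which the arm holds its last target. There are 200 camera calls.

## Working session

There is one attempt and no reset: what is moved stays moved. The work goes in short steps, Python scripts to look and compute and a tool call to move; the robot and the scene stay as the last step left them, time stands still between calls to the robot, and variables do not carry over. Pictures are saved under pics/ and viewed, at most 10 in all, crops included, and the job is handed in when it is done.

Besides the shell and the picture viewer there is one more tool, called after "Emit:" as name(argument=value, ...), one argument or row to a line, values as JSON. move_arm: Moves the arm, as the interface text tells. Its arguments: {"type":"object","properties":{"rows":{"type":"array","items":{"type":"array","items":{"type":"number"}}},"claw":{"type":"number"},"grip_force":{"type":"number"}},"required":["rows"]}

```bash
mkdir -p pics; ls; cat > h.py <<'E'
import numpy as np, cv2
from plant import r
def K(d):
    f=d["image"].shape[0]/2/np.tan(np.radians(d["fovy"])/2); return f
def proj(d,X):
    c=np.array(d["R"])@np.array(X)+np.array(d["t"]); f=K(d); return np.array([f*c[0]/c[2]+d["cx"],f*c[1]/c[2]+d["cy"]])
def ray(d,p):
    R=np.array(d["R"]); o=-R.T@np.array(d["t"]); f=K(d)
    return o,R.T@np.array([(p[0]-d["cx"])/f,(p[1]-d["cy"])/f,1])
def onz(d,p,z):
    o,v=ray(d,p); return o+v*(z-o[2])/v[2]
E
python3 - <<'E'
from h import *
for n in("top","side"):
    d=r.get_image(n); cv2.imwrite(f"pics/{n}0.png",d["image"]); 
    o,_=ray(d,(0,0)); print(n,{k:d[k] for k in d if k not in("image",)},o)
    np.save(n+"0.npy",d,allow_pickle=True)
print(r.sense())
E
```

```text
pics
top {'fovy': 42.16999315842007, 'cx': 257.225319533067, 'cy': 192.1394171098897, 'R': array([[-0.01658924, -0.99974199, -0.01551603],
       [-0.98014539,  0.01932672, -0.19733598],
       [ 0.19758494,  0.01193431, -0.98021312]]), 't': array([-0.0360789 ,  0.49718303,  1.53263914])} [ 0.18388673 -0.0639695   1.5998653 ]
side {'fovy': 45.00786179300184, 'cx': 251.27747502237384, 'cy': 191.2647722297532, 'R': array([[-0.97132024, -0.23739166, -0.01349775],
       [-0.16123855,  0.6993247 , -0.69638142],
       [ 0.17475446, -0.67423301, -0.71754493]]), 't': array([0.48786033, 0.16369615, 1.18829733])} [0.29260249 0.8025265  0.9732367 ]
{'time_s': 0.1, 'joint_positions': array([-8.55444617e-01,  3.85498552e-01,  6.74925104e-03, -4.58573923e-04,
       -1.19398290e+00, -2.58653328e-01]), 'dq': array([ 0.00238662, -0.00053927,  0.00222938,  0.00102864,  0.00096534,
       -0.00090086]), 'tau': array([ 2.19643748e-04, -3.93320096e+01,  1.88929421e+01,  4.19799060e+00,
       -2.59197936e-03,  1.17545645e-05]), 'tool_pos': array([ 0.27543055, -0.5604393 ,  0.22401089]), 'tcp_rot': array([ 7.10783046e-01, -3.05958456e+00, -3.00014927e-03]), 'wrist_force': array([ 0.54967181, -0.05143663, -0.16959364]), 'wrist_torque': array([ 0.0069434 , -0.01222252, -0.04191914]), 'finger_force': 0.0, 'gripper_width': 0.08556721158799432}
```

View pics/top0.png

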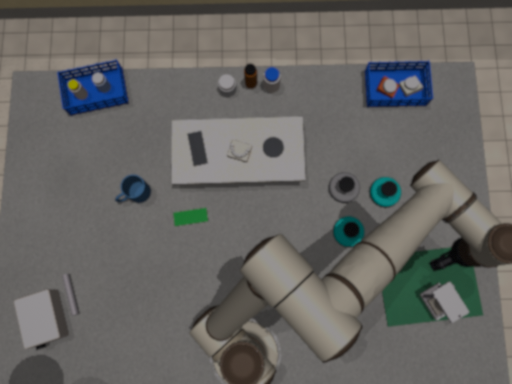

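View pics/side0.png

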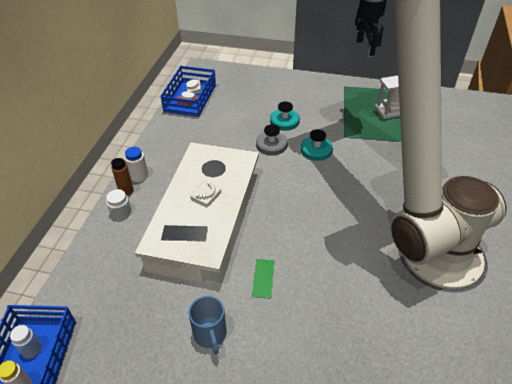

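The top view shows the oblong plate at about (197,148), the disc at (273,147) and the grey-footed turntable with its black top at (346,184). The mug is at (135,188), and there are turquoise look-alikes at (386,192) and (348,231). The side view agrees: plate (184,233), turntable top (271,131). Next I'll measure.

```bash
cat > m.py <<'E'
from h import *
def plate(d,box,z,thr=90,lo=300):
    # dark blobs in box -> rect on plane z
    x0,y0,x1,y1=box; g=cv2.cvtColor(d["image"],cv2.COLOR_BGR2GRAY)
    m=np.zeros_like(g); m[y0:y1,x0:x1]=(g[y0:y1,x0:x1]<thr)*255
    cs,_=cv2.findContours(m,cv2.RETR_EXTERNAL,cv2.CHAIN_APPROX_NONE)
    c=max(cs,key=cv2.contourArea)[:,0,:]
    W=np.array([onz(d,p,z)[:2] for p in c])
    rc=cv2.minAreaRect((W*1000).astype(np.float32)); return c,W,rc
E
python3 - <<'E'
from m import *
T=np.load("top0.npy",allow_pickle=True).item();S=np.load("side0.npy",allow_pickle=True).item()
print("shelf & plate")
for n,d,b,bd in(("top",T,(180,122,218,175),(255,128,292,168)),("side",S,(155,220,212,246),(195,155,232,180))):
    c,W,rc=plate(d,b,.083); print(n,"plate",np.round(rc[0],1),np.round(rc[1],1),rc[2], np.round(cv2.boxPoints(rc)).tolist())
    c,W,rc=plate(d,bd,.083); print(n,"disc",rc)
# shelf top: white mask in top
for n,d,b in(("top",T,(160,105,320,200)),("side",S,(130,135,270,290))):
    g=d["image"].min(2); x0,y0,x1,y1=b; m=np.zeros_like(g); 
    m[y0:y1,x0:x1]=(g[y0:y1,x0:x1]>(165))*255
    m=cv2.morphologyEx(m,cv2.MORPH_CLOSE,np.ones((5,5)))
    cs,_=cv2.findContours(m,cv2.RETR_EXTERNAL,cv2.CHAIN_APPROX_NONE); c=max(cs,key=cv2.contourArea)
    q=cv2.approxPolyDP(c,4,True)[:,0]; print(n,"shelf",q.tolist(),[np.round(onz(d,p,.08)[:2]*1000).tolist() for p in q])
    W=np.array([onz(d,p,.08)[:2]*1000 for p in c[:,0]],np.float32); print(cv2.minAreaRect(W))
for n,d,b in(("top",T,(330,170,360,202)),("side",S,(258,120,284,145))):
    c,W,rc=plate(d,b,.066,thr=50); print(n,"tt px",c.min(0),c.max(0),rc)
for n,d,b in(("top",T,(320,165,500,210)),):
  pass
X=cv2.hconcat([cv2.resize(T["image"][100:210,160:370],None,fx=2.9,fy=2.9,interpolation=2)]); cv2.imwrite("pics/c1.png",X)
E
```

```text
shelf & plate
top plate [635.9 142.8] [106.4  43. ] 11.120088577270508 [[580.0, 154.0], [588.0, 111.0], [692.0, 132.0], [684.0, 174.0]]
top disc ((636.1159057617188, -96.29812622070312), (60.176021575927734, 62.48314666748047), 88.80144500732422)
side plate [647.7 143.3] [86.4 41.2] 13.088325500488281 [[601.0, 154.0], [610.0, 113.0], [694.0, 133.0], [685.0, 173.0]]
side disc ((635.7120361328125, -97.03558349609375), (62.58737564086914, 61.81294631958008), 12.878753662109375)Traceback (most recent call last):
  File "<stdin>", line 12, in <module>
ValueError: max() iterable argument is empty
```

```bash
python3 - <<'E'
from m import *
T=np.load("top0.npy",allow_pickle=True).item();S=np.load("side0.npy",allow_pickle=True).item()
c,W,rc=plate(S,(150,215,215,246),.083); print(rc)
for n,d,b in(("top",T,(160,105,320,200)),("side",S,(130,135,270,290))):
    g=d["image"].min(2); x0,y0,x1,y1=b; print(np.percentile(g[y0:y1,x0:x1],[5,25,50,75,95]), g[130,180] if n=="top" else g[235,212])
    th,_=cv2.threshold(g[y0:y1,x0:x1].copy(),0,255,cv2.THRESH_OTSU); print(th)
    for t in (150,165,175,):
        m=np.zeros_like(g); m[y0:y1,x0:x1]=(g[y0:y1,x0:x1]>t)*255
        m=cv2.morphologyEx(m,cv2.MORPH_CLOSE,np.ones((5,5)))
        cs,_=cv2.findContours(m,cv2.RETR_EXTERNAL,cv2.CHAIN_APPROX_NONE)
        if not cs: continue
        c=max(cs,key=cv2.contourArea); q=cv2.approxPolyDP(c,4,True)[:,0]
        print(n,t,q.tolist(),[np.round(onz(d,p,.08)[:2]*1000).tolist() for p in q])
for n,d,b in(("top",T,(330,170,360,202)),("side",S,(258,120,284,145))):
  for t in(35,50,65):
    try:
        c,W,rc=plate(d,b,.066,thr=t); print(n,t,"tt px",c.min(0),c.max(0),np.round(np.array(rc[0]),1),rc[1])
    except ValueError: pass
a=cv2.resize(T["image"][105:205,165:365],None,fx=4,fy=4,interpolation=2); cv2.imwrite("pics/c1.png",a)
E
```

```text
((647.66162109375, 143.34275817871094), (86.44011688232422, 41.233558654785156), 13.088325500488281)
[ 59. 101. 115. 144. 147.] 146
118.0
[ 78. 140. 157. 213. 220.] 213
172.0
side 150 [[130, 135], [130, 146], [142, 150], [142, 156], [130, 162], [145, 159], [153, 168], [140, 191], [130, 197], [135, 204], [130, 216], [130, 287], [206, 289], [139, 277], [140, 255], [219, 268], [252, 168], [259, 167], [263, 173], [237, 257], [221, 287], [251, 289], [255, 259], [269, 258], [269, 156], [256, 150], [256, 135]] [[929.0, -187.0], [907.0, -138.0], [865.0, -129.0], [855.0, -104.0], [878.0, -72.0], [841.0, -94.0], [804.0, -63.0], [803.0, 30.0], [820.0, 57.0], [797.0, 77.0], [792.0, 119.0], [705.0, 316.0], [536.0, 281.0], [695.0, 286.0], [718.0, 228.0], [524.0, 221.0], [530.0, -126.0], [512.0, -135.0], [495.0, -113.0], [492.0, 181.0], [505.0, 269.0], [439.0, 258.0], [449.0, 177.0], [417.0, 167.0], [494.0, -187.0], [537.0, -204.0], [553.0, -272.0]]
side 165 [[191, 142], [135, 252], [218, 268], [258, 152]] [[736.0, -196.0], [733.0, 222.0], [526.0, 221.0], [529.0, -197.0]]
side 175 [[191, 142], [135, 252], [218, 268], [258, 152]] [[736.0, -196.0], [733.0, 222.0], [526.0, 221.0], [529.0, -197.0]]
top 35 tt px [340 178] [352 191] [ 512.2 -324.8] (37.65460968017578, 42.291751861572266)
top 50 tt px [338 177] [353 192] [ 513.2 -323.5] (45.573974609375, 48.521915435791016)
top 65 tt px [336 176] [354 193] [ 511.3 -322.3] (48.49202346801758, 57.04899978637695)
side 35 tt px [265 124] [279 135] [ 514.3 -326.6] (43.95311737060547, 55.16730499267578)
side 50 tt px [264 122] [279 135] [ 514.4 -325.9] (57.832786560058594, 51.27369689941406)
side 65 tt px [264 121] [283 136] [ 515.4 -327.6] (63.89671325683594, 54.40375900268555)
```

View pics/c1.png

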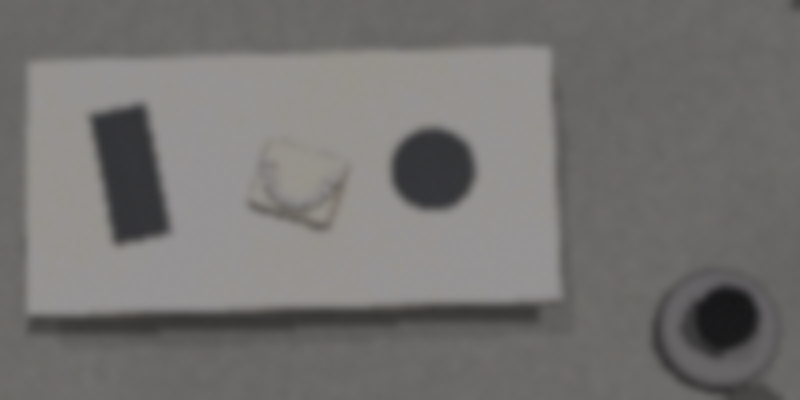

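Emit:
move_arm(
  rows=[
    [0,0,0,0,0,0.0873],
    [0,0,0,0,0,0.0873],
    [0,0,0,0,0,0.0874],
    [-0.0196,0.0248,0,0,0,0],
    [-0.0196,0.0248,0,0,0,0],
    [-0.0196,0.0248,0,0,0,0],
    [-0.0196,0.0248,0,0,0,0],
    [-0.0196,0.0248,0,0,0,0],
    [-0.0196,0.0248,0,0,0,0],
    [-0.0196,0.0248,0,0,0,0],
  ],
  claw=0,
  grip_force=40,
)

```text
time_s: 0.93
tool_pos: [0.3769, -0.3624, 0.2247]
tcp_rot: [0.305, -3.126, -0.001]
wrist_force: [-0.2, 0.5, 0.6]
gripper_width: 0.0
finger_force: 0.0
```

Emit:
move_arm(
  rows=[
    [-0.0196,0.0248,0,0,0,0],
    [-0.0196,0.0248,0,0,0,0],
    [-0.0196,0.0248,0,0,0,0],
    [-0.0196,0.0248,0,0,0,0],
    [-0.0196,0.0248,0,0,0,0],
    [-0.0196,0.0248,0,0,0,0],
    [-0.0196,0.0248,0,0,0,0],
    [-0.0196,0.0248,0,0,0,0],
    [-0.0196,0.0248,0,0,0,0],
    [-0.0196,0.0248,0,0,0,0],
  ],
)

```text
time_s: 1.77
tool_pos: [0.5211, -0.0812, 0.2247]
tcp_rot: [0.306, -3.126, -0.0]
wrist_force: [0.5, 0.6, -1.1]
gripper_width: 0.0
finger_force: 0.0
```

Emit:
move_arm(
  rows=[
    [-0.0196,0.0248,0,0,0,0],
    [-0.0196,0.0248,0,0,0,0],
    [-0.0196,0.0248,0,0,0,0],
    [-0.0196,0.0248,0,0,0,0],
    [-0.0196,0.0248,0,0,0,0],
    [-0.0196,0.0248,0,0,0,0],
    [-0.0196,0.0248,0,0,0,0],
    [-0.0196,0.0248,0,0,0,0],
    [0,0,0,0,0,0],
    [0,0,0,0,0,0],
  ],
)

```text
time_s: 2.6
tool_pos: [0.6363, 0.1436, 0.2234]
tcp_rot: [0.308, -3.124, 0.001]
wrist_force: [-0.8, 0.1, 0.0]
gripper_width: 0.0
finger_force: 0.0
```

```bash
cat >> h.py <<'E'
from scipy.spatial.transform import Rotation as Ro
def to(x,y,z):
    s=r.sense(); R=Ro.from_rotvec(s["tcp_rot"]).as_matrix()
    print("t",s["time_s"],"pos",s["tool_pos"].round(4),"toolx yaw",np.degrees(np.arctan2(R[1,0],R[0,0])).round(2),"zaxis",R[:,2].round(3),"F",s["wrist_force"].round(1),"w",s["gripper_width"].round(4),"q6",s["joint_positions"][5].round(2))
    print("tool delta",(R.T@(np.array([x,y,z])-s["tool_pos"])).round(4))
E
python3 -c "
from h import *
to(.636,.143,.112)"
```

```text
Traceback (most recent call last):
  File "h.py", line 15, in to
    print("t",s["time_s"],"pos",s["tool_pos"].round(4),"toolx yaw",np.degrees(np.arctan2(R[1,0],R[0,0])).round(2),"zaxis",R[:,2].round(3),"F",s["wrist_force"].round(1),"w",s["gripper_width"].round(4),"q6",s["joint_positions"][5].round(2))
                                                                                                                                                                            ^^^^^^^^^^^^^^^^^^^^^^^^
AttributeError: 'float' object has no attribute 'round'
```

Emit:
move_arm(
  rows=[
    [0,0,0.03,0,0,0],
    [0,0,0.03,0,0,0],
    [0,0,0.03,0,0,0],
    [0,0,0.02,0,0,0],
    [0,0,0.004,0,0,0],
    [0,0,0,0,0,0],
    [0,0,0,0,0,0],
  ],
)

```text
time_s: 3.18
tool_pos: [0.6371, 0.1418, 0.1124]
tcp_rot: [-0.305, 3.125, -0.0]
wrist_force: [0.1, -0.3, 0.7]
gripper_width: 0.0
finger_force: 0.0
```

```bash
sed -i 's/s\["gripper_width"\].round(4)/round(s["gripper_width"],4)/' h.py
python3 -c "
from h import *
to(.636,.143,.105)
d=r.get_image('side'); cv2.imwrite('pics/s1.png',cv2.resize(d['image'][150:290,120:300],None,fx=4,fy=4))"
```

```text
t 3.1833 pos [0.6371 0.1418 0.1124] toolx yaw -168.85 zaxis [ 0.002  0.    -1.   ] F [ 0.1 -0.3  0.7] w 0.0 q6 -1.84
tool delta [0.0009 0.0014 0.0074]
```

View pics/s1.png

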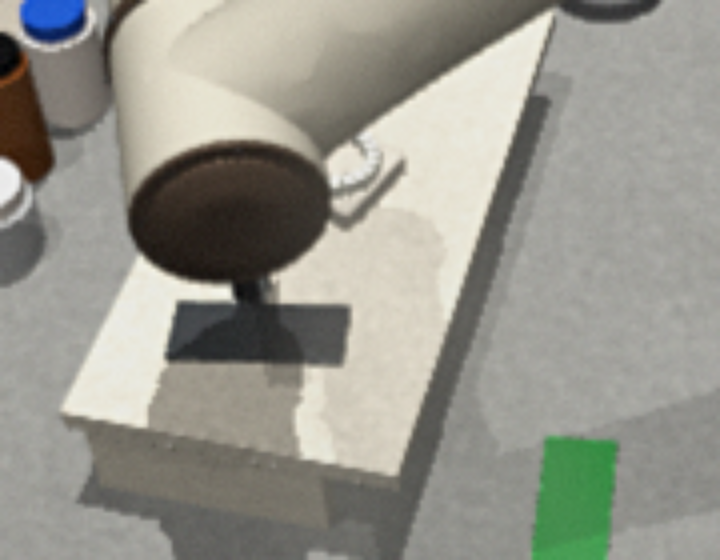

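The tool is over the middle of the plate (crop about (260,330)). Now I'll touch down gently.

Emit:
move_arm(
  rows=[
    [0,0,0.002,0,0,0],
    [0,0,0.002,0,0,0],
    [0,0,0.001,0,0,0],
    [0,0,0.001,0,0,0],
    [0,0,0,0,0,0],
  ],
)

```text
time_s: 3.65
tool_pos: [0.6363, 0.1422, 0.105]
tcp_rot: [0.306, -3.127, -0.0]
wrist_force: [0.7, -0.1, 0.1]
gripper_width: 0.0003
finger_force: 0.0
```

Emit:
move_arm(
  rows=[
    [0,0,0.001,0,0,0],
    [0,0,0,0,0,0],
    [0,0,0,0,0,0],
  ],
)

```text
time_s: 3.9
tool_pos: [0.6364, 0.1422, 0.104]
tcp_rot: [0.306, -3.127, 0.0]
wrist_force: [0.7, -0.7, -0.1]
gripper_width: -0.0001
finger_force: 0.0
```

Emit:
move_arm(
  rows=[
    [0,0,0.0007,0,0,0],
    [0,0,0,0,0,0],
    [0,0,0,0,0,0],
  ],
)

```text
time_s: 4.15
tool_pos: [0.6364, 0.1422, 0.1033]
tcp_rot: [0.306, -3.127, 0.0]
wrist_force: [-0.9, -0.4, 0.1]
gripper_width: -0.0001
finger_force: 0.0
```

Emit:
move_arm(
  rows=[
    [0,0,0.0005,0,0,0],
    [0,0,0,0,0,0],
    [0,0,0,0,0,0],
  ],
)

```text
time_s: 4.4
tool_pos: [0.6364, 0.1422, 0.1028]
tcp_rot: [0.305, -3.127, 0.0]
wrist_force: [-0.3, -0.5, 0.3]
gripper_width: 0.0
finger_force: 0.0
```

Emit:
move_arm(
  rows=[
    [0,0,0.0005,0,0,0],
    [0,0,0,0,0,0],
    [0,0,0,0,0,0],
  ],
)

```text
time_s: 4.65
tool_pos: [0.6364, 0.1423, 0.1023]
tcp_rot: [0.306, -3.127, -0.0]
wrist_force: [0.4, 0.0, 0.2]
gripper_width: 0.0
finger_force: 0.0
```

Emit:
move_arm(
  rows=[
    [0,0,0.0005,0,0,0],
    [0,0,0,0,0,0],
    [0,0,0,0,0,0],
  ],
)

```text
time_s: 4.9
tool_pos: [0.6364, 0.1422, 0.1018]
tcp_rot: [0.305, -3.127, 0.0]
wrist_force: [0.4, -0.7, 0.4]
gripper_width: 0.0
finger_force: 0.0
```

Emit:
move_arm(
  rows=[
    [0,0,0.0005,0,0,0],
    [0,0,0,0,0,0],
  ],
)

```text
time_s: 5.07
tool_pos: [0.6364, 0.1422, 0.1012]
tcp_rot: [0.305, -3.127, -0.0]
wrist_force: [0.9, -0.6, 0.2]
gripper_width: 0.0
finger_force: 0.0
```

Emit:
move_arm(
  rows=[
    [0,0,0.0005,0,0,0],
    [0,0,0,0,0,0],
  ],
)

```text
time_s: 5.23
tool_pos: [0.6363, 0.1422, 0.1007]
tcp_rot: [0.305, -3.126, 0.0]
wrist_force: [0.4, -0.1, 0.1]
gripper_width: 0.0001
finger_force: 0.0
```

Emit:
move_arm(
  rows=[
    [0,0,0.0005,0,0,0],
    [0,0,0,0,0,0],
  ],
)

```text
time_s: 5.4
tool_pos: [0.6363, 0.1422, 0.1002]
tcp_rot: [0.305, -3.127, 0.0]
wrist_force: [-0.2, -0.3, -0.5]
gripper_width: 0.0002
finger_force: 0.0
```

Emit:
move_arm(
  rows=[
    [0,0,0.0005,0,0,0],
    [0,0,0,0,0,0],
  ],
)

```text
time_s: 5.57
tool_pos: [0.6363, 0.1422, 0.0997]
tcp_rot: [0.305, -3.127, -0.0]
wrist_force: [0.4, -0.9, 0.4]
gripper_width: -0.0002
finger_force: 0.0
```

Emit:
move_arm(
  rows=[
    [0,0,0.0005,0,0,0],
    [0,0,0,0,0,0],
  ],
)

```text
time_s: 5.73
tool_pos: [0.6364, 0.1422, 0.0992]
tcp_rot: [0.305, -3.127, 0.0]
wrist_force: [-0.7, 0.1, -1.0]
gripper_width: 0.0001
finger_force: 0.0
```

Emit:
move_arm(
  rows=[
    [0,0,0.0005,0,0,0],
    [0,0,0,0,0,0],
  ],
)

```text
time_s: 5.9
tool_pos: [0.6364, 0.1422, 0.0987]
tcp_rot: [0.305, -3.127, 0.0]
wrist_force: [0.5, -1.0, -0.4]
gripper_width: -0.0004
finger_force: 0.0
```

```bash
python3 -c "
from h import *
to(.636,.143,.105)
d=r.get_image('side'); cv2.imwrite('pics/s2.png',cv2.resize(d['image'][190:260,140:240],None,fx=6,fy=6))"
```

```text
t 5.9 pos [0.6364 0.1422 0.0987] toolx yaw -168.84 zaxis [-0. -0. -1.] F [ 0.5 -1.  -0.4] w -0.0004 q6 -1.84
tool delta [ 0.0002  0.0008 -0.0063]
```

View pics/s2.png

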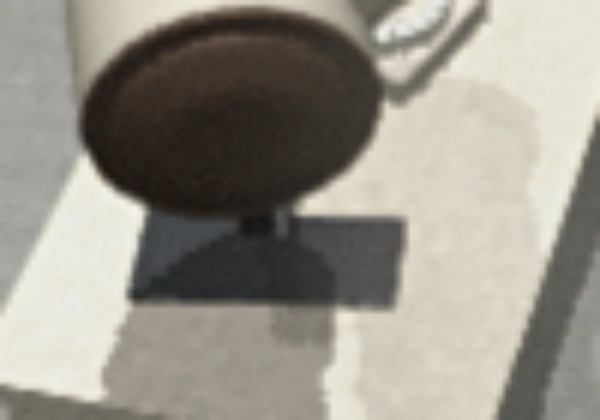

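The fingertip at crop (258,235), about px (183,229), is very near the plate but shows no contact force yet. Continuing down.

```bash
python3 -c "
from h import *
d=r.get_image('side')
for z in(.075,.083,.09,.1): print(z,proj(d,(.6364,.1422,z)))"
```

```text
0.075 [184.75049626 234.91522266]
0.083 [184.37295949 232.87753662]
0.09 [184.03949332 231.07771364]
0.1 [183.55797914 228.47882843]
```

Emit:
move_arm(
  rows=[
    [0,0,0.0005,0,0,0],
    [0,0,0,0,0,0],
  ],
)

```text
time_s: 6.17
tool_pos: [0.6364, 0.1422, 0.0982]
tcp_rot: [0.305, -3.127, 0.0]
wrist_force: [-0.3, 0.9, -0.0]
gripper_width: -0.0001
finger_force: 0.0
```

Emit:
move_arm(
  rows=[
    [0,0,0.0005,0,0,0],
    [0,0,0,0,0,0],
  ],
)

```text
time_s: 6.33
tool_pos: [0.6363, 0.1422, 0.0977]
tcp_rot: [0.305, -3.126, 0.0]
wrist_force: [-0.9, -1.1, -0.1]
gripper_width: 0.0001
finger_force: 0.0
```

Emit:
move_arm(
  rows=[
    [0,0,0.0005,0,0,0],
    [0,0,0,0,0,0],
  ],
)

```text
time_s: 6.5
tool_pos: [0.6363, 0.1422, 0.0972]
tcp_rot: [0.305, -3.127, 0.0]
wrist_force: [-0.8, -0.4, -0.7]
gripper_width: 0.0001
finger_force: 0.0
```

Emit:
move_arm(
  rows=[
    [0,0,0.0005,0,0,0],
    [0,0,0,0,0,0],
  ],
)

```text
time_s: 6.67
tool_pos: [0.6363, 0.1422, 0.0967]
tcp_rot: [0.305, -3.126, 0.0]
wrist_force: [-0.1, 0.5, 0.2]
gripper_width: -0.0001
finger_force: 0.0
```

Emit:
move_arm(
  rows=[
    [0,0,0.0005,0,0,0],
    [0,0,0,0,0,0],
  ],
)

```text
time_s: 6.83
tool_pos: [0.6363, 0.1422, 0.0962]
tcp_rot: [0.305, -3.127, 0.0]
wrist_force: [-0.3, 0.5, -0.2]
gripper_width: -0.0
finger_force: 0.0
```

Emit:
move_arm(
  rows=[
    [0,0,0.0005,0,0,0],
    [0,0,0,0,0,0],
  ],
)

```text
time_s: 7.0
tool_pos: [0.6364, 0.1422, 0.0957]
tcp_rot: [0.305, -3.127, 0.0]
wrist_force: [0.5, 0.2, 0.3]
gripper_width: 0.0002
finger_force: 0.0
```

Emit:
move_arm(
  rows=[
    [0,0,0.0005,0,0,0],
    [0,0,0,0,0,0],
  ],
)

```text
time_s: 7.17
tool_pos: [0.6364, 0.1422, 0.0952]
tcp_rot: [0.305, -3.127, 0.0]
wrist_force: [1.0, -1.1, -1.1]
gripper_width: 0.0001
finger_force: 0.0
```

Emit:
move_arm(
  rows=[
    [0,0,0.0005,0,0,0],
    [0,0,0.0005,0,0,0],
    [0,0,0,0,0,0],
  ],
)

```text
time_s: 7.42
tool_pos: [0.6363, 0.1422, 0.0942]
tcp_rot: [0.305, -3.126, 0.0]
wrist_force: [-0.7, 0.0, 0.5]
gripper_width: -0.0001
finger_force: 0.0
```

Emit:
move_arm(
  rows=[
    [0,0,0.0005,0,0,0],
    [0,0,0.0005,0,0,0],
    [0,0,0,0,0,0],
  ],
)

```text
time_s: 7.67
tool_pos: [0.6363, 0.1422, 0.0932]
tcp_rot: [0.305, -3.126, 0.0]
wrist_force: [-0.2, 0.2, 0.2]
gripper_width: 0.0002
finger_force: 0.0
```

Emit:
move_arm(
  rows=[
    [0,0,0.0005,0,0,0],
    [0,0,0,0,0,0],
  ],
)

```text
time_s: 7.83
tool_pos: [0.6363, 0.1422, 0.0927]
tcp_rot: [0.306, -3.127, 0.0]
wrist_force: [0.7, 0.1, 0.1]
gripper_width: 0.0002
finger_force: 0.0
```

Emit:
move_arm(
  rows=[
    [0,0,0.0005,0,0,0],
    [0,0,0,0,0,0],
  ],
)

```text
time_s: 8.0
tool_pos: [0.6364, 0.1422, 0.0922]
tcp_rot: [0.305, -3.127, 0.0]
wrist_force: [-0.2, -1.0, -0.3]
gripper_width: -0.0001
finger_force: 0.0
```

```bash
python3 -c "
from h import *
to(.636,.142,.09)
d=r.get_image('side'); a=cv2.convertScaleAbs(cv2.resize(d['image'][205:255,150:230],None,fx=9,fy=9,interpolation=2),alpha=2.2)
for z in(.083,.0922):
  for dx in(-.011,.011):
    p=(proj(d,(.6364+dx,.1422+.005,z))-[150,205])*9; cv2.circle(a,tuple(int(v) for v in p),3,(0,0,255) if z<.09 else (0,255,0),-1)
cv2.imwrite('pics/s3.png',a)"
```

```text
t 8.0 pos [0.6364 0.1422 0.0922] toolx yaw -168.84 zaxis [-0. -0. -1.] F [-0.2 -1.  -0.3] w -0.0001 q6 -1.84
tool delta [ 0.0004 -0.0002  0.0022]
```

View pics/s3.png

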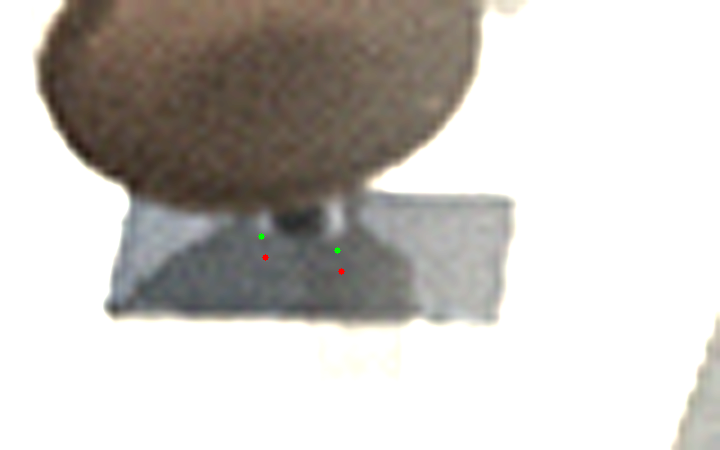

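The fingertip's lower edge is at crop row 235, still above the plate (red marks the plate top, row about 262), so I'll keep lowering.

Emit:
move_arm(
  rows=[
    [0,0,0.0005,0,0,0],
    [0,0,0.0005,0,0,0],
    [0,0,0,0,0,0],
  ],
)

```text
time_s: 8.3
tool_pos: [0.6363, 0.1422, 0.0912]
tcp_rot: [0.305, -3.126, 0.0]
wrist_force: [-0.5, 0.6, -0.2]
gripper_width: 0.0003
finger_force: 0.0
```

Emit:
move_arm(
  rows=[
    [0,0,0.0005,0,0,0],
    [0,0,0.0005,0,0,0],
    [0,0,0,0,0,0],
  ],
)

```text
time_s: 8.55
tool_pos: [0.6363, 0.1422, 0.0902]
tcp_rot: [0.305, -3.126, 0.0]
wrist_force: [-0.5, -1.3, -0.0]
gripper_width: -0.0001
finger_force: 0.0
```

Emit:
move_arm(
  rows=[
    [0,0,0.0005,0,0,0],
    [0,0,0,0,0,0],
  ],
)

```text
time_s: 8.72
tool_pos: [0.6364, 0.1422, 0.0897]
tcp_rot: [0.305, -3.127, -0.0]
wrist_force: [0.3, -0.2, 0.7]
gripper_width: 0.0002
finger_force: 0.0
```

Emit:
move_arm(
  rows=[
    [0,0,0.0005,0,0,0],
    [0,0,0,0,0,0],
  ],
)

```text
time_s: 8.88
tool_pos: [0.6364, 0.1422, 0.0892]
tcp_rot: [0.305, -3.127, 0.0]
wrist_force: [-0.1, -1.0, -0.3]
gripper_width: -0.0002
finger_force: 0.0
```

Emit:
move_arm(
  rows=[
    [0,0,0.0005,0,0,0],
    [0,0,0,0,0,0],
  ],
)

```text
time_s: 9.05
tool_pos: [0.6363, 0.1422, 0.0887]
tcp_rot: [0.305, -3.126, 0.0]
wrist_force: [-0.4, -0.4, -0.8]
gripper_width: 0.0
finger_force: 0.0
```

Emit:
move_arm(
  rows=[
    [0,0,0.0005,0,0,0],
    [0,0,0.0005,0,0,0],
  ],
)

```text
time_s: 9.22
tool_pos: [0.6364, 0.1423, 0.0878]
tcp_rot: [-0.306, 3.127, 0.0]
wrist_force: [-0.0, 0.4, -0.2]
gripper_width: -0.0005
finger_force: 0.0
```

Emit:
move_arm(
  rows=[
    [0,0,0.0005,0,0,0],
    [0,0,0.0005,0,0,0],
  ],
)

```text
time_s: 9.38
tool_pos: [0.6364, 0.1422, 0.0867]
tcp_rot: [0.305, -3.127, -0.0]
wrist_force: [0.2, 0.3, -0.3]
gripper_width: 0.0001
finger_force: 0.0
```

Emit:
move_arm(
  rows=[
    [0,0,0.0005,0,0,0],
    [0,0,0.0003,0,0,0],
  ],
)

```text
time_s: 9.55
tool_pos: [0.6364, 0.1422, 0.0859]
tcp_rot: [0.305, -3.127, 0.0]
wrist_force: [-0.3, -0.4, -0.2]
gripper_width: 0.0001
finger_force: 0.0
```

```bash
python3 -c "
from h import *
to(.636,.142,.09); s=r.sense(); print(s['tau'].round(2))
d=r.get_image('side'); g=cv2.cvtColor(d['image'],cv2.COLOR_BGR2GRAY); print(g[222:242,174:196])"
```

```text
t 9.55 pos [0.6364 0.1422 0.0859] toolx yaw -168.84 zaxis [-0. -0. -1.] F [-0.3 -0.4 -0.2] w 0.0001 q6 -1.84
tool delta [ 0.0004 -0.0001 -0.0041]
[  0.   -44.55  16.26   3.61  -0.     0.  ]
[[ 36  37  37  38  38  38  38  39  36  42  41  44  46  43  42  45  47  47
   45  46  50  49]
 [ 34  32  35  34  36  36  40  34  38  37  41  40  41  44  43  45  46  47
   49  42  49  47]
 [ 35  34  36  32  37  38  37  36  40  41  42  42  43  40  41  41  41  42
   45  48  48  62]
 [ 32  34  30  35  36  36  41  37  39  39  39  38  38  43  39  42  42  44
   46  49  56  86]
 [ 35  28  36  35  33  36  38  38  36  35  38  39  34  37  39  39  45  42
   48  53  73  95]
 [ 32  28  31  30  32  35  29  33  30  33  32  36  36  37  45  43  48  54
   58  69  74  76]
 [ 28  32  30  29  32  32  29  33  33  37  35  38  42  39  44  51  63  66
   77  74  78  75]
 [ 30  30  29  27  32  33  31  35  36  39  33  38  41  59  51  54  67  69
   74  75  75  76]
 [ 37  34  31  41  39  42  37  31  40  33  31  38  55  90  78  49  48  54
   73  77  79  77]
 [ 42  42  39  45  44  48  38  24  28  23  30  23  50  88  66  47  49  50
[... 250 characters left out ...]
2  43  44  42  45  48  50  50
   53  55  54  63]
 [ 40  46  42  43  46  43  42  52  47  40  40  47  41  43  49  47  48  49
   54  53  54  61]
 [ 42  47  43  43  45  43  45  46  51  46  40  43  45  47  47  48  50  49
   50  56  57  57]
 [ 43  44  48  49  44  44  44  49  50  46  41  42  45  47  44  51  51  49
   51  55  56  57]
 [ 42  41  45  46  48  43  45  47  39  35  44  43  42  42  48  49  46  51
   55  53  52  58]
 [ 47  43  43  49  48  51  48  43  44  37  34  43  41  46  45  46  49  51
   54  53  51  56]
 [ 88  88  92  94  95  94  95  87  86  82  73  74  73  74  62  68  65  67
   71  72  71  86]
 [158 159 160 161 157 157 155 156 161 155 133 131 135 127 107 109 110 111
  115 112 111 142]]
```

Emit:
move_arm(
  rows=[
    [0,0,0.0005,0,0,0],
    [0,0,0,0,0,0],
  ],
)

```text
time_s: 9.77
tool_pos: [0.6364, 0.1422, 0.0854]
tcp_rot: [0.305, -3.127, 0.0]
wrist_force: [-1.0, 0.0, 0.4]
gripper_width: 0.0002
finger_force: 0.0
```

Emit:
move_arm(
  rows=[
    [0,0,0.0005,0,0,0],
    [0,0,0,0,0,0],
  ],
)

```text
time_s: 9.93
tool_pos: [0.6364, 0.1422, 0.0849]
tcp_rot: [0.305, -3.127, -0.0]
wrist_force: [0.0, 0.2, -0.8]
gripper_width: -0.0001
finger_force: 0.0
```

Emit:
move_arm(
  rows=[
    [0,0,0.0005,0,0,0],
    [0,0,0,0,0,0],
  ],
)

```text
time_s: 10.1
tool_pos: [0.6364, 0.1422, 0.0844]
tcp_rot: [0.305, -3.127, 0.0]
wrist_force: [-0.4, 0.0, 0.1]
gripper_width: -0.0001
finger_force: 0.0
```

Emit:
move_arm(
  rows=[
    [0,0,0.0005,0,0,0],
    [0,0,0,0,0,0],
  ],
)

```text
time_s: 10.27
tool_pos: [0.6364, 0.1422, 0.0839]
tcp_rot: [0.305, -3.127, 0.0]
wrist_force: [0.5, -0.2, 0.4]
gripper_width: 0.0
finger_force: 0.0
```

```bash
python3 -c "
from h import *
S=np.load('side0.npy',allow_pickle=True).item();T=np.load('top0.npy',allow_pickle=True).item()
for z in(.19,.203,.225,.24,.26,.28): print(z,proj(S,(.2754,-.5604,z)),proj(T,(.2754,-.5604,z)))
d=r.get_image('side')
a=cv2.resize(S['image'][0:75,335:415],None,fx=5,fy=5); b=cv2.resize(d['image'][205:255,150:230],None,fx=5,fy=5)
e=cv2.resize(T['image'][220:310,410:500],None,fx=4.17,fy=4.17)[:375]
cv2.imwrite('pics/s4.png',cv2.hconcat([cv2.convertScaleAbs(a,alpha=2),cv2.convertScaleAbs(e,alpha=2)]))"
```

```text
0.19 [361.2877334   64.29194063] [441.77107797 256.05017597]
0.203 [361.93110996  60.62865862] [443.40073488 255.71495354]
0.225 [363.03872241  54.3220926 ] [446.2281956  255.13334141]
0.24 [363.80781627  49.94299666] [448.20798875 254.72609553]
0.26 [364.85131311  44.00149452] [450.91603546 254.169047  ]
0.28 [365.91600088  37.93933472] [453.70538855 253.59527366]
```

View pics/s4.png

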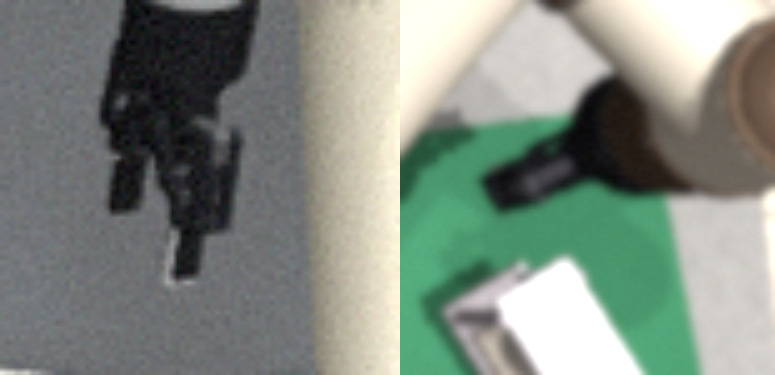

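Emit:
move_arm(
  rows=[
    [0,0,0.0005,0,0,0],
    [0,0,0.0005,0,0,0],
  ],
)

```text
time_s: 10.48
tool_pos: [0.6364, 0.1422, 0.083]
tcp_rot: [-0.305, 3.127, 0.0]
wrist_force: [-0.5, 0.1, 0.0]
gripper_width: -0.0003
finger_force: 0.0
```

Emit:
move_arm(
  rows=[
    [0,0,0.0005,0,0,0],
    [0,0,0.0005,0,0,0],
  ],
)

```text
time_s: 10.65
tool_pos: [0.6364, 0.1422, 0.0819]
tcp_rot: [0.305, -3.127, 0.0]
wrist_force: [0.2, 0.5, 0.3]
gripper_width: -0.0001
finger_force: 0.0
```

Emit:
move_arm(
  rows=[
    [0,0,0.0005,0,0,0],
    [0,0,0.0005,0,0,0],
  ],
)

```text
time_s: 10.82
tool_pos: [0.6364, 0.1422, 0.0809]
tcp_rot: [0.306, -3.127, 0.0]
wrist_force: [-0.3, 0.4, 0.8]
gripper_width: -0.0002
finger_force: 0.0
```

Emit:
move_arm(
  rows=[
    [0,0,0.0005,0,0,0],
    [0,0,0.0005,0,0,0],
  ],
)

```text
time_s: 10.98
tool_pos: [0.6364, 0.1422, 0.08]
tcp_rot: [-0.305, 3.127, 0.0]
wrist_force: [-0.2, 0.0, -0.4]
gripper_width: -0.0
finger_force: 0.0
```

Emit:
move_arm(
  rows=[
    [0,0,0.0005,0,0,0],
    [0,0,0.0005,0,0,0],
  ],
)

```text
time_s: 11.15
tool_pos: [0.6364, 0.1422, 0.079]
tcp_rot: [-0.305, 3.127, 0.0]
wrist_force: [0.8, -0.1, -0.2]
gripper_width: -0.0001
finger_force: 0.0
```

Emit:
move_arm(
  rows=[
    [0,0,0.0005,0,0,0],
    [0,0,0.0005,0,0,0],
  ],
)

```text
time_s: 11.32
tool_pos: [0.6364, 0.1422, 0.078]
tcp_rot: [-0.306, 3.127, 0.0]
wrist_force: [-0.7, -0.5, -0.2]
gripper_width: -0.0002
finger_force: 0.0
```

Emit:
move_arm(
  rows=[
    [0,0,0.0005,0,0,0],
    [0,0,0.0005,0,0,0],
  ],
)

```text
time_s: 11.48
tool_pos: [0.6364, 0.1423, 0.077]
tcp_rot: [-0.306, 3.127, 0.0]
wrist_force: [1.0, -0.6, -0.4]
gripper_width: 0.0001
finger_force: 0.0
```

Emit:
move_arm(
  rows=[
    [0,0,0.0005,0,0,0],
    [0,0,0.0005,0,0,0],
  ],
)

```text
time_s: 11.65
tool_pos: [0.6368, 0.1423, 0.0769]
tcp_rot: [-0.306, 3.126, -0.0]
wrist_force: [-1.7, -0.1, 5.3]
gripper_width: 0.0002
finger_force: 2.8
```

```bash
python3 -c "
from h import *
to(.636,.142,.09)
d=r.get_image('side'); g=cv2.cvtColor(d['image'],cv2.COLOR_BGR2GRAY); print(g[226:242,176:192])
print(r.sense()['wrist_force'])"
```

```text
t 11.65 pos [0.6368 0.1423 0.0769] toolx yaw -168.82 zaxis [ 0.001 -0.    -1.   ] F [-1.7 -0.1  5.3] w 0.0002 q6 -1.84
tool delta [ 0.0008 -0.0001 -0.0131]
[[ 34  34  35  33  35  38  41  42  40  46  45  47  48  47  48  47]
 [ 37  35  37  38  38  34  39  38  42  41  38  44  44  46  44  47]
 [ 34  37  36  37  35  36  39  40  38  42  41  43  45  43  41  46]
 [ 35  34  35  34  42  38  42  41  39  39  42  40  39  43  44  43]
 [ 35  30  34  36  35  31  34  38  34  38  37  37  39  43  46  47]
 [ 27  29  29  28  33  36  37  36  32  37  35  38  38  46  50  53]
 [ 24  32  31  27  32  27  31  35  41  37  42  51  55  50  48  51]
 [ 33  28  34  29  33  37  31  41  36  37  44  77  79  46  48  52]
 [ 39  36  43  41  37  30  31  28  27  31  48  82  71  49  51  54]
 [ 46  44  45  47  50  44  39  34  39  38  44  53  49  45  49  52]
 [ 47  48  42  48  48  47  50  38  43  43  44  43  44  47  52  49]
 [ 44  46  44  46  42  48  43  41  45  44  44  42  46  45  48  55]
 [ 44  45  47  42  48  48  35  40  41  45  44  44  46  48  50  51]
 [ 43  46  50  43  51  42  37  39  42  38  46  46  46  45  50  49]
 [ 91  89  94  98  96  81  71  67  73  70  74  72  63  63  66  65]
 [158 156 157 156 157 153 135 127 129 131 133 129 104 105 111 114]]
[-1.10325711  0.3353623   3.25105613]
```

Contact: 5 N at TCP z 0.077, so the z reading is about 28 mm low against the true tip height. Now I'll pull toward the robot.

Emit:
move_arm(
  rows=[
    [0.001,0.0002,0.0003,0,0,0],
    [0.003,0.0006,0,0,0,0],
    [0.005,0.001,0,0,0,0],
    [0.005,0.001,0,0,0,0],
    [0.005,0.001,0,0,0,0],
    [0.003,0.0006,0,0,0,0],
  ],
)

```text
time_s: 12.2
tool_pos: [0.6146, 0.1427, 0.0768]
tcp_rot: [-0.306, 3.123, 0.001]
wrist_force: [1.0, -0.4, 4.3]
gripper_width: 0.0001
finger_force: 2.5
```

```bash
cat > p.py <<'E'
from m import *
def look(box=(140,205,250,262),n="side",z=.083,thr=85):
    d=r.get_image(n); c,W,rc=plate(d,box,z,thr); b=cv2.boxPoints(rc)
    print(n,np.round(rc[0],1),np.round(rc[1],1),round(rc[2],1),b.round().tolist())
E
python3 -c "
from p import *
to(.54,.143,.077); look()"
```

```text
t 12.2 pos [0.6146 0.1427 0.0768] toolx yaw -168.81 zaxis [ 0.003  0.001 -1.   ] F [ 1.  -0.4  4.3] w 0.0001 q6 -1.86
tool delta [ 0.0732  0.0147 -0.0004]
side [623.9 106. ] [119.9 121.5] 13.0 [[552.0, 152.0], [579.0, 33.0], [696.0, 60.0], [669.0, 179.0]]
```

Emit:
move_arm(
  rows=[
    [0.002,0.0004,0,0,0,0],
    [0.005,0.001,0,0,0,0],
    [0.006,0.0012,0,0,0,0],
    [0.006,0.0012,0,0,0,0],
    [0.006,0.0012,0,0,0,0],
    [0.006,0.0012,0,0,0,0],
    [0.006,0.0012,0,0,0,0],
    [0.006,0.0012,0,0,0,0],
    [0.004,0.0008,0,0,0,0],
    [0,0,0,0,0,0],
  ],
)

```text
time_s: 13.08
tool_pos: [0.5659, 0.1429, 0.0768]
tcp_rot: [-0.306, 3.125, 0.001]
wrist_force: [-1.1, 1.5, 6.8]
gripper_width: 0.0
finger_force: 3.5
```

```bash
python3 -c "
from p import *
to(.54,.143,.077); d=r.get_image('side'); g=cv2.convertScaleAbs(d['image'][180:290,130:280],alpha=1.3); cv2.imwrite('pics/s5.png',cv2.resize(g,None,fx=5,fy=5))"
```

```text
t 13.0833 pos [0.5659 0.1429 0.0768] toolx yaw -168.8 zaxis [ 0.002  0.001 -1.   ] F [-1.1  1.5  6.8] w 0.0 q6 -1.9
tool delta [ 0.0254  0.0052 -0.0002]
```

View pics/s5.png

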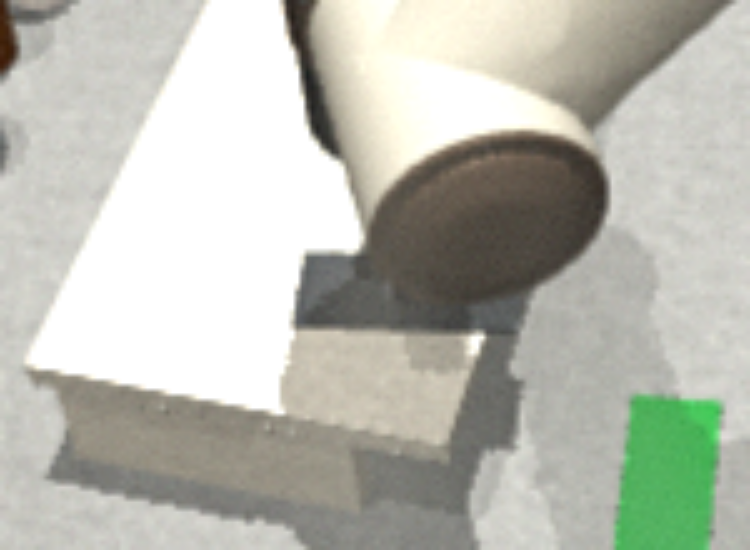

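The plate follows and already overhangs: far corner at px (189,245.6), near corner at about (234,247).

```bash
python3 -c "
from p import *
d=r.get_image('side')
print([onz(d,p,.083).round(4)[:2] for p in((189.4,245.6),(234,247),(191,231.2))])
d=r.get_image('top'); g=cv2.cvtColor(d['image'],cv2.COLOR_BGR2GRAY); 
m=((g>118)*255).astype(np.uint8); m[:100]=0;m[205:]=0;m[:,:160]=0;m[:,320:]=0
# front edge of shelf in original top image
T=np.load('top0.npy',allow_pickle=True).item(); g=cv2.cvtColor(T['image'],cv2.COLOR_BGR2GRAY).astype(float)
for c in(185,200,220,240,260,280):
    col=g[165:200,c-2:c+3].mean(1); i=np.argmin(np.diff(col)); 
    j=np.where(col<118)[0][0]; rr=165+j-1+(col[j-1]-118)/(col[j-1]-col[j]); print(c,rr,onz(T,(c,rr),.08)[:2].round(4))
"
```

```text
[array([0.6114, 0.1767]), array([0.5056, 0.1563]), array([0.6222, 0.1334])]
185 182.91150442477877 [0.5242 0.1803]
200 182.1069182389937 [0.5258 0.1332]
220 181.8859649122807 [0.5253 0.0705]
240 181.02366863905326 [0.5268 0.0078]
260 180.61111111111111 [ 0.5269 -0.0548]
280 179.981981981982 [ 0.5276 -0.1173]
```

Emit:
move_arm(
  rows=[
    [0.002,0.0004,0,0,0,0],
    [0.004,0.0008,0,0,0,0],
    [0.005,0.001,0,0,0,0],
    [0.005,0.001,0,0,0,0],
    [0.005,0.001,0,0,0,0],
    [0.003,0.0006,0,0,0,0],
    [0.0015,0.0003,0,0,0,0],
    [0,0,0,0,0,0],
    [0,0,0,0,0,0],
    [0,0,0,0,0,0],
  ],
)

```text
time_s: 14.07
tool_pos: [0.5405, 0.143, 0.0768]
tcp_rot: [-0.306, 3.124, 0.001]
wrist_force: [0.5, 1.0, 6.7]
gripper_width: 0.0003
finger_force: 3.7
```

Emit:
move_arm(
  rows=[
    [0,0,-0.002,0,0,0],
    [0,0,-0.01,0,0,0],
    [0,0,-0.02,0,0,0],
    [0,0,-0.02,0,0,0],
    [0.035,0,-0.01,0,0,0],
    [0.035,0,0,0,0,0],
    [0.035,0,0,0,0,0],
    [0,0,0,0,0,0],
  ],
  claw=1,
)

```text
time_s: 14.73
tool_pos: [0.4296, 0.1189, 0.1367]
tcp_rot: [0.303, -3.119, 0.002]
wrist_force: [0.1, -1.0, -0.4]
gripper_width: 0.0853
finger_force: 0.0
```

```bash
python3 -c "
from p import *
to(.5,.143,.077); look(thr=75)
a=r.get_image('side')['image'][190:290,130:300]; b=r.get_image('top')['image'][100:220,150:320]
cv2.imwrite('pics/s6.png',cv2.vconcat([cv2.resize(a,(512,300)),cv2.resize(b,(512,300))]))"
```

```text
t 14.7333 pos [0.4296 0.1189 0.1367] toolx yaw -168.89 zaxis [-0.007 -0.002 -1.   ] F [ 0.1 -1.  -0.4] w 0.0853 q6 -2.01
tool delta [-0.0742  0.0101  0.0592]
side [515.3 161.7] [12.  0.] 13.1 [[509.0, 160.0], [509.0, 160.0], [521.0, 163.0], [521.0, 163.0]]
```

View pics/s6.png

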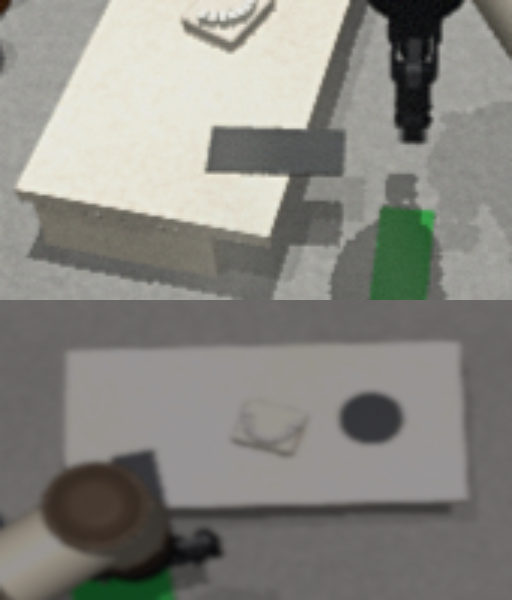

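The side view shows the plate flat and overhanging the edge, with corners at about px (200.7,232.3), (198.4,247.3), (244.2,248.7) and (244.2,233.3). The disc and the model are untouched.

```bash
python3 -c "
from p import *
d=r.get_image('side')
C=np.array([onz(d,p,.083)[:2] for p in((200.7,232.3),(198.4,247.3),(244.2,248.7),(244.2,233.3))]);print(C.round(4),C.mean(0))
g=cv2.GaussianBlur(d['image'],(3,3),0).astype(int); print(g[240,196:252].tolist()[::3])
# shift-refine: mask by low saturation/bluish dark
im=d['image']; m=(cv2.inRange(im,(50,45,40),(95,88,82))); m[:228]=0;m[254:]=0;m[:,:192]=0;m[:,250:]=0
m=cv2.morphologyEx(m,cv2.MORPH_OPEN,np.ones((3,3)))
c=max(cv2.findContours(m,0,1)[0],key=cv2.contourArea)[:,0]
W=np.array([onz(d,p,.083)[:2]*1000 for p in c],np.float32); rc=cv2.minAreaRect(W); print(rc,cv2.boxPoints(rc).round().tolist())
"
```

```text
[[0.5976 0.1313]
 [0.5886 0.1766]
 [0.4805 0.1557]
 [0.4922 0.11  ]] [0.53972636 0.14339676]
[[210, 226, 230], [135, 142, 143], [98, 101, 100], [100, 103, 102], [99, 102, 102], [98, 101, 99], [97, 98, 97], [93, 95, 94], [91, 92, 90], [89, 89, 88], [87, 88, 85], [88, 89, 86], [86, 87, 85], [87, 87, 86], [87, 87, 85], [86, 85, 84], [120, 124, 124], [150, 156, 156], [153, 159, 159]]Traceback (most recent call last):
  File "<string>", line 9, in <module>
    c=max(cv2.findContours(m,0,1)[0],key=cv2.contourArea)[:,0]
      ~~~^^^^^^^^^^^^^^^^^^^^^^^^^^^^^^^^^^^^^^^^^^^^^^^^
ValueError: max() iterable argument is empty
```

Emit:
move_arm(
  rows=[
    [-0.015,0.0005,0,0,0,0],
    [-0.03,0.001,0,0,0,0],
    [-0.02,0.0008,0,0,0,0],
    [-0.01,0.0004,0,0,0,0],
    [0,0,0,0,0,0],
    [0,0,0,0,0,0],
  ],
)

```text
time_s: 15.43
tool_pos: [0.5099, 0.1391, 0.1368]
tcp_rot: [0.304, -3.125, 0.001]
wrist_force: [-0.1, 0.7, 0.3]
gripper_width: 0.0855
finger_force: 0.0
```

Emit:
move_arm(
  rows=[
    [0,0,0.02,0,0,0],
    [0,0,0.02,0,0,0],
    [0,0,0.01,0,0,0],
    [0,0,0,0,0,0],
  ],
)

```text
time_s: 15.77
tool_pos: [0.5076, 0.1381, 0.0855]
tcp_rot: [0.304, -3.121, 0.003]
wrist_force: [0.6, 0.4, -0.2]
gripper_width: 0.0853
finger_force: 0.0
```

```bash
python3 -c "
from p import *
to(.5027,.136,.054)"
```

```text
t 15.7667 pos [0.5076 0.1381 0.0855] toolx yaw -168.86 zaxis [-0.005 -0.003 -1.   ] F [ 0.6  0.4 -0.2] w 0.0853 q6 -1.95
tool delta [ 0.005  -0.0011  0.0315]
```

Emit:
move_arm(
  rows=[
    [0.005,-0.001,0,0,0,0],
    [0,0,0,0,0,0],
    [0,0,0,0,0,0],
    [0,0,0,0,0,0],
  ],
)

```text
time_s: 16.1
tool_pos: [0.5058, 0.1377, 0.0889]
tcp_rot: [-0.306, 3.125, 0.001]
wrist_force: [0.1, -0.4, 0.0]
gripper_width: 0.0857
finger_force: 0.0
```

```bash
python3 -c "
from p import *
to(.5027,.136,.054)"
```

```text
t 16.1 pos [0.5058 0.1377 0.0889] toolx yaw -168.82 zaxis [ 0.002  0.001 -1.   ] F [ 0.1 -0.4  0. ] w 0.0857 q6 -1.95
tool delta [ 0.0035 -0.0011  0.0348]
```

Emit:
move_arm(
  rows=[
    [0.0035,-0.001,0.008,0,0,0],
    [0,0,0.01,0,0,0],
    [0,0,0.01,0,0,0],
    [0,0,0.006,0,0,0],
    [0,0,0,0,0,0],
    [0,0,0,0,0,0],
    [0,0,0,0,0,0],
  ],
)

```text
time_s: 16.68
tool_pos: [0.5024, 0.1358, 0.0537]
tcp_rot: [-0.306, 3.127, -0.0]
wrist_force: [0.4, -0.3, 0.6]
gripper_width: 0.0857
finger_force: 0.0
```

```bash
python3 -c "
from p import *
to(.5027,.136,.054)"
```

```text
t 16.6833 pos [0.5024 0.1358 0.0537] toolx yaw -168.83 zaxis [ 0. -0. -1.] F [ 0.4 -0.3  0.6] w 0.0857 q6 -1.95
tool delta [-0.0004  0.0001 -0.0003]
```

No contact; closing to grip.

Emit:
move_arm(
  rows=[
    [0,0,0,0,0,0],
    [0,0,0,0,0,0],
    [0,0,0,0,0,0],
    [0,0,0,0,0,0],
    [0,0,0,0,0,0],
    [0,0,0,0,0,0],
    [0,0,0,0,0,0],
  ],
  claw=0,
  grip_force=60,
)

```text
time_s: 17.27
tool_pos: [0.5024, 0.1358, 0.0542]
tcp_rot: [-0.306, 3.126, 0.0]
wrist_force: [-1.4, -0.3, 3.7]
gripper_width: 0.0441
finger_force: 60.5
```

Emit:
move_arm(
  rows=[
    [0,0,-0.003,0,0,0],
    [0,0,-0.008,0,0,0],
    [0,0,-0.015,0,0,0],
    [0,0,-0.02,0,0,0],
    [0,0,-0.02,0,0,0],
    [0,0,-0.01,0,0,0],
    [0,0,0,0,0,0],
    [0,0,0,0,0,0],
    [0,0,0,0,0,0],
  ],
  grip_force=80,
)

```text
time_s: 18.02
tool_pos: [0.5011, 0.1353, 0.1285]
tcp_rot: [0.304, -3.124, 0.001]
wrist_force: [0.1, -0.4, -2.3]
gripper_width: 0.0432
finger_force: 81.2
```

```bash
python3 -c "
from p import *
to(.5027,.136,.13)
a=r.get_image('side')['image'][160:280,130:300]; b=r.get_image('top')['image'][100:220,150:320]
np.save('lift.npy',a)
cv2.imwrite('pics/s7.png',cv2.vconcat([cv2.resize(a,(510,360),interpolation=2),cv2.resize(b,(510,240))]))"
```

```text
t 18.0167 pos [0.5011 0.1353 0.1285] toolx yaw -168.87 zaxis [-0.002 -0.001 -1.   ] F [ 0.1 -0.4 -2.3] w 0.0432 q6 -1.95
tool delta [-0.0017  0.0004 -0.0015]
```

View pics/s7.png

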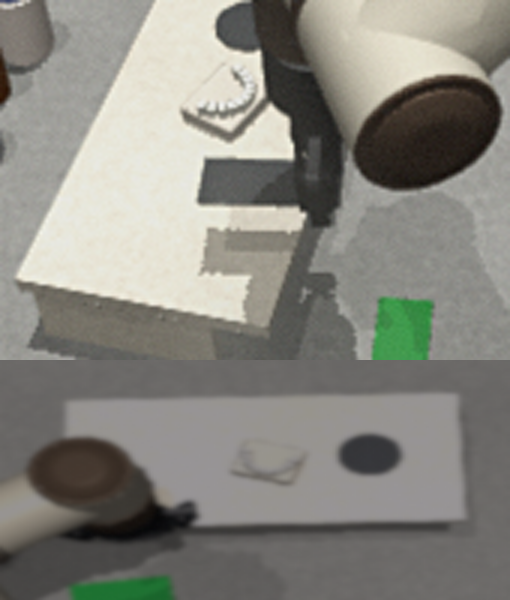

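The plate is held and looks level (far corners at px (199.3,212.7) and (196,227.7)). The disc hasn't moved. Next: verify the level numerically and refine the turntable position.

```bash
python3 -c "
from p import *
d=r.get_image('side')
for z in (.15,.1577,.165): print(z,[proj(d,(x,y,z)).round(1) for x,y in((.5963,.1308),(.5873,.1761))])
T=np.load('top0.npy',allow_pickle=True).item();S=np.load('side0.npy',allow_pickle=True).item()
# predicted outline of black top (top face + wall) vs observed mask extents
for n,dd,b in(('top',T,(325,165,365,205)),('side',S,(255,115,290,136))):
    g=cv2.cvtColor(dd['image'],cv2.COLOR_BGR2GRAY); print(n); 
    x0,y0,x1,y1=b; print(g[y0+4:y1-2:2,x0+4:x1-2:2])
    for cx,cy in((.514,-.325),):
        t=np.linspace(0,2*np.pi,60); P=np.array([proj(dd,(cx+.025*np.cos(a),cy+.025*np.sin(a),z)) for z in(.066,.056) for a in t]); print('pred',P[:60].min(0).round(1),P[:60].max(0).round(1),'with wall',P.min(0).round(1),P.max(0).round(1))
"
```

```text
0.15 [array([198.7, 214.3]), array([196.2, 229.4])]
0.1577 [array([198.4, 212.2]), array([195.9, 227.3])]
0.165 [array([198.1, 210.1]), array([195.6, 225.2])]
top
[[106 105 106 108 105 103 104 103 103 104 105 103 102 103 101 101 102]
 [103 104 106 107 103 101  97  97  98 100 101 103 103 101 101 101 100]
 [104 105 106 103  94  90  90  92  93  92  92  96 100 101 101 100 100]
 [107 107 100  91  93  98  98  94  86  86  91  92  91  95  99 100 101]
 [105  95  88  96 100  98  85  59  41  42  52  72  91  91  98 101 101]
 [ 99  81  92 101  94  80  49  25  24  23  24  35  73  95  93 101 100]
 [ 86  84  99  97  78  43  25  23  23  24  24  26  51  92  93  95 100]
 [ 76  90 100  90  61  35  24  24  24  24  24  25  36  83  97  93 101]
 [ 68  93 100  81  58  35  24  24  25  24  24  24  39  84  98  91 100]
 [ 65  94  98  74  59  42  24  25  24  25  24  27  48  90  99  91  99]
 [ 62  89 100  87  63  52  32  24  25  26  27  42  73  95  98  91 101]
 [ 61  80 100  98  80  63  48  36  32  40  56  75  90  99  97  92 103]
 [ 73  68  93 101  99  90  74  58  63  81  87  91  96 100  93  94 104]
 [ 91  59  76 
[... 222 characters left out ...]
67  68  70  70  69  69  66  74  78  92 102 103]]
pred [338.1 176.2] [354.  191.7] with wall [337.6 176.2] [354.  192.3]
side
[[157 154 156 158 162 150  95 128 131 120  79  81  70  62  68]
 [156 158 156 155 155 144  56 108 127 132 119  91  94  95  97]
 [158 159 157 158 160 154  44  60 103 119 129 129 129 134 130]
 [157 159 159 152  73  31  18  19  19  54 100 110 118 116 111]
 [158 157 161  47  12  20  19  13  15  18  36  53  58  54  55]
 [146 154 135  13  17  20  20  18  14  17  30  59  55  59  59]
 [150 154 141   7  19  18  21  18  16  15  79 169 169 135 162]
 [155 145 135  46   0  18  18  18  16  10 101 153 154 156 158]]
pred [264.  124.8] [280.  134.8] with wall [264.  124.8] [280.  137.3]
```

The plate is level, and the turntable at (0.514,-0.325) matches both views. Transporting.

Emit:
move_arm(
  rows=[
    [0.0017,-0.0065,0,0,0,0],
    [0.0034,-0.013,0,0,0,0],
    [0.005,-0.02,0,0,0,0],
    [0.006,-0.024,0,0,0,0],
    [0.006,-0.024,0,0,0,0],
    [0.006,-0.024,0,0,0,0],
    [0.006,-0.024,0,0,0,0],
    [0.006,-0.024,0,0,0,0],
    [0.006,-0.024,0,0,0,0],
    [0.006,-0.024,0,0,0,0],
  ],
)

```text
time_s: 19.0
tool_pos: [0.4902, -0.0801, 0.1295]
tcp_rot: [0.304, -3.126, 0.0]
wrist_force: [0.1, -0.0, -1.4]
gripper_width: 0.043
finger_force: 81.2
```

Emit:
move_arm(
  rows=[
    [0.006,-0.024,0,0,0,0],
    [0.006,-0.024,0,0,0,0],
    [0.006,-0.024,0,0,0,0],
    [0.006,-0.024,0,0,0,0],
    [0.006,-0.024,0,0,0,0],
    [0.006,-0.024,0,0,0,0],
    [0.006,-0.024,0,0,0,0],
    [0.006,-0.024,0,0,0,0],
    [0.004,-0.016,0,0,0,0],
    [0.0025,-0.01,0,0,0,0],
  ],
)

```text
time_s: 19.83
tool_pos: [0.4786, -0.3048, 0.1293]
tcp_rot: [0.301, -3.126, -0.0]
wrist_force: [0.7, -0.1, -1.5]
gripper_width: 0.0433
finger_force: 81.3
```

Emit:
move_arm(
  rows=[
    [0.0015,-0.006,0,0,0,0],
    [0,0,0,0,0,0],
    [0,0,0,0,0,0],
    [0,0,0,0,0,0],
    [0,0,0,0,0,0],
  ],
)

```text
time_s: 20.25
tool_pos: [0.4797, -0.3077, 0.1298]
tcp_rot: [-0.308, 3.126, 0.0]
wrist_force: [-0.4, 1.2, -1.5]
gripper_width: 0.0429
finger_force: 81.3
```

```bash
python3 -c "
from p import *
to(.4763,-.333,.06)
S=np.load('side0.npy',allow_pickle=True).item()
for n in('side','top'):
    d=r.get_image(n); np.save(n+'1.npy',d,allow_pickle=True)
    g=cv2.cvtColor(d['image'],cv2.COLOR_BGR2GRAY)
    s=r.sense()['tool_pos']; a=np.radians(11.1); u=np.array([np.cos(a),np.sin(a)]); v=np.array([-u[1],u[0]])
    c=s[:2]+.0384*u; z=.083+s[2]-.0538
    print(n,'pred corners',[proj(d,[*(c+i*.055*u+j*.023*v),z]).round(1).tolist() for i,j in((1,1),(1,-1),(-1,-1),(-1,1))])
    p=proj(d,[*c,z]).round().astype(int); print(p); 
    if n=='side': print(g[p[1]-16:p[1]+14:2,p[0]-32:p[0]+24:2])
"
```

```text
t 20.25 pos [ 0.4797 -0.3077  0.1298] toolx yaw -168.76 zaxis [ 0.  0. -1.] F [-0.4  1.2 -1.5] w 0.0429 q6 -1.09
tool delta [ 0.0083 -0.0242  0.0698]
side pred corners [[250.7, 114.1], [251.5, 104.8], [288.3, 105.4], [288.5, 114.7]]
[270 110]
[[160 162 164 155 159 159 160 156 158 157 158 157 159 158 163 160 165 165
  161 169  82   8  24  45  24   7  68 167]
 [159 162 155 161 160 160 157 156 158 157 162 159 157 159 162 164 164 164
  161 168  78  13  22  46  31  37 102 165]
 [161 161 160 159 160 159 156 159 160 164 159 158 158 159 160 159 161 161
  163 168  50  11  21  46  23  14 111 159]
 [162 161 160 160 160 162 159 162 160 155 156 157 165 162 162 159 156 167
  164 165  48  20  37  58  40  18 115 161]
 [162 162 161 162 162 158 161 157 158 161 159 162 161 164 163 162 162 163
  168 169  58   8  16  29  19  12 101 171]
 [158 166 163 157 158 160 164 146 157 161 158 156 158 155 155 159 158 166
  168 169 103  11  19  28  18  17  14 108]
 [160 158 162 163 163 160 153  69  75  68  71  72  72  70  68  70  69  73
   76  63  32  12  12  16   9  18  15  56]
 [165 161 162 161 162 161 157  69  77 
[... 290 characters left out ...]
7  16  22  67 125 120]
 [166 168 168 166 164 165 155  87  87  71  70  71  64  65  44  41  41  47
   39  33  32  78  16  21  67  50 107 115]
 [169 168 167 163 165 167 165 164 167 167 165 164 168 164 166 166 131 136
  137 125  78  78  15  14  68  57  64 116]
 [166 164 167 162 163 165 162 164 160 160 160 160 155 164 164 165 117 129
  134 126  80  75   8  12  70  64  73 125]
 [165 166 156 159 163 161 163 162 160 160 157 160 159 158 157 162  87 108
  130 130  99  75  29  29  85  82 131 133]
 [162 164 157 161 157 161 158 158 157 154 161 160 160 155 157 161  70  66
  111 125 131 133 134 133 134 131 130 130]]
top pred corners [[330.7, 160.3], [345.7, 157.1], [354.8, 192.4], [339.6, 195.6]]
[343 176]
```

Emit:
move_arm(
  rows=[
    [0.004,-0.012,0,0,0,0],
    [0.0043,-0.0122,0,0,0,0],
    [0,0,0,0,0,0],
    [0,0,0.01,0,0,0],
    [0,0,0.025,0,0,0],
    [0,0,0.025,0,0,0],
    [0,0,0.015,0,0,0],
    [0,0,0,0,0,0],
    [0,0,0,0,0,0],
    [0,0,0,0,0,0],
  ],
)

```text
time_s: 21.18
tool_pos: [0.4769, -0.3343, 0.0554]
tcp_rot: [-0.306, 3.126, -0.002]
wrist_force: [-0.0, 0.3, -1.5]
gripper_width: 0.043
finger_force: 81.4
```

```bash
python3 -c "
from p import *
to(.4763,-.333,.042)"
```

```text
t 21.1833 pos [ 0.4769 -0.3343  0.0554] toolx yaw -168.82 zaxis [ 0.001 -0.001 -1.   ] F [-0.   0.3 -1.5] w 0.043 q6 -1.04
tool delta [0.0003 0.0014 0.0134]
```

Emit:
move_arm(
  rows=[
    [0,0.001,0.005,0,0,0],
    [0,0,0.005,0,0,0],
    [0,0,0.002,0,0,0],
    [0,0,0,0,0,0],
    [0,0,0,0,0,0],
  ],
)

```text
time_s: 21.6
tool_pos: [0.476, -0.3329, 0.0428]
tcp_rot: [-0.306, 3.127, -0.0]
wrist_force: [-1.0, 0.5, -0.9]
gripper_width: 0.0432
finger_force: 81.4
```

Emit:
move_arm(
  rows=[
    [0,0,0.001,0,0,0],
    [0,0,0,0,0,0],
    [0,0,0,0,0,0],
  ],
)

```text
time_s: 21.85
tool_pos: [0.476, -0.3329, 0.0418]
tcp_rot: [-0.306, 3.127, -0.0]
wrist_force: [0.1, 0.4, -1.2]
gripper_width: 0.0431
finger_force: 81.4
```

Emit:
move_arm(
  rows=[
    [0,0,0.0007,0,0,0],
    [0,0,0,0,0,0],
    [0,0,0,0,0,0],
  ],
)

```text
time_s: 22.1
tool_pos: [0.4761, -0.333, 0.0411]
tcp_rot: [-0.306, 3.126, -0.0]
wrist_force: [-0.2, -1.3, -0.9]
gripper_width: 0.0432
finger_force: 81.4
```

Emit:
move_arm(
  rows=[
    [0,0,0.0007,0,0,0],
    [0,0,0,0,0,0],
    [0,0,0,0,0,0],
  ],
)

```text
time_s: 22.35
tool_pos: [0.4761, -0.333, 0.0406]
tcp_rot: [-0.306, 3.126, -0.0]
wrist_force: [0.2, -0.2, 2.0]
gripper_width: 0.0434
finger_force: 81.6
```

Touched down (force went from -1 to +2 N). Releasing.

Emit:
move_arm(
  rows=[
    [0,0,0,0,0,0],
    [0,0,0,0,0,0],
    [0,0,0,0,0,0],
    [0,0,0,0,0,0],
    [0,0,0,0,0,0],
    [0,0,0,0,0,0],
  ],
  claw=1,
)

```text
time_s: 22.85
tool_pos: [0.476, -0.3329, 0.0403]
tcp_rot: [0.306, -3.127, 0.0]
wrist_force: [-1.6, 0.2, -0.4]
gripper_width: 0.0855
finger_force: 0.0
```

Emit:
move_arm(
  rows=[
    [0,0,-0.005,0,0,0],
    [0,0,-0.01,0,0,0],
    [0,0,-0.02,0,0,0],
    [0,0,-0.03,0,0,0],
    [0,0,-0.04,0,0,0],
    [0.03,0,-0.025,0,0,0],
    [0.035,0,0,0,0,0],
    [0.02,0,0,0,0,0],
    [0,0,0,0,0,0],
    [0,0,0,0,0,0],
  ],
)

```text
time_s: 23.68
tool_pos: [0.392, -0.3498, 0.1718]
tcp_rot: [-0.304, 3.125, -0.002]
wrist_force: [-0.4, 0.6, -0.8]
gripper_width: 0.0854
finger_force: 0.0
```

```bash
python3 -c "
from p import *
to(.4763,-.333,.042)
for n in('side','top'):
    d=r.get_image(n); np.save(n+'2.npy',d,allow_pickle=True)
    g=cv2.cvtColor(d['image'],cv2.COLOR_BGR2GRAY)
    a=np.radians(11.1); u=np.array([np.cos(a),np.sin(a)]); v=np.array([-u[1],u[0]]); c=np.array([.514,-.325])
    P=[proj(d,[*(c+i*.055*u+j*.023*v),.069]).round(1).tolist() for i,j in((1,1),(1,-1),(-1,-1),(-1,1))]
    print(n,P); P=np.array(P).astype(int)
    x0,y0=P.min(0)-8;x1,y1=P.max(0)+10; print(x0,y0);print(g[y0:y1:2,x0:x1:2])
"
```

```text
t 23.6833 pos [ 0.392  -0.3498  0.1718] toolx yaw -168.91 zaxis [ 0.002 -0.001 -1.   ] F [-0.4  0.6 -0.8] w 0.0854 q6 -0.96
tool delta [-0.0857  0.0004  0.13  ]
side [[254.1, 133.3], [254.7, 124.2], [289.6, 124.8], [289.8, 134.0]]
246 116
[[158 160 160 159 159 157 158 163 163 157 159 158 123 127 127 119  74  62
   92 108 114  66  62 113 128 129 124]
 [159 160 160 158 157 157 156 159 154 158 160 160 119 129 130 122  74  76
   68  76  76  58  70 123 128 131 101]
 [159 156 158 157 155 158 155 155 151 154 155 161  88 104 127 129  95  76
   75  76  75  84 129 130 131 127  89]
 [159 158 157 158 153 154 161 162 160 156 152 157  68  64 108 124 129 128
  130 134 132 128 129 128 121  98  44]
 [155 154 154 155 151  82  87 107 107 103 106 104  78  50  63  93  93 100
  123 120 119 128 113 110  75  50  72]
 [153 150 156 156 151  66  70  66  68  68  70  69  72  66  71  68  69  67
   63  65  64  68  44  50  46  65 157]
 [156 153 153 156 133  66  71  71  71  73  67  71  72  70  70  68  65  71
   73  70  74  73  43  54  96 156 164]
 [154 154 154 159 115  68  69  68  66  72  67  68  66  69  70  69  68 
[... 2591 characters left out ...]
2  63  42  42  42  53  64  74  81  88  93  99 104 110 113 118
  120 124 126]
 [105  95  89  97  70  49  49  54  52  57  61  69  77  85  91  97 102 108
  112 116 120]
 [101  91  95 107  99  69  49  47  47  48  46  52  64  70  76  81  88  94
  100 105 111]
 [ 98  87 101 107 105  80  68  67  64  54  60  73  83  86  78  71  72  78
   86  93  98]
 [ 95  90 104 106 105  93  89  95  99  91  91  94  94  95  95  89  72  51
   64  74  82]
 [ 90  94 107 107 107 107 107 108 106  99  97  96  99  99  99  96  64  20
   33  45  59]
 [ 86  91  97 100 104 107 108 108 106 105 103 100 103  95  76  57  25   9
   14  16  27]
 [ 76  67  66  68  80  91 101 105 104  96  78  72  85  56  22  15   8   9
   12  14  15]]
```

```bash
python3 -c "
from p import *
print(r.hand_in())"
```

```text
the job is handed in; nothing more can be done
None
```

The plate lies level and centred on the turntable, measured within about 2 mm in the side view; the round plate showed no movement in the images, and I handed the job in at about 24 s without a verdict coming back.

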